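# Lay a new waste pipe into its clips under the sink

## Task

Draw the grey waste pipe out of the packed blue basket by the nut end that sticks out, lay it flat on the slab and let go, then take it again round its middle and lower it into both white pipe clips of the sloping run, holding it until it lies down in both: the end with the big nut goes at the higher clip, with the nut just outside that clip and close up to it, less than a finger's width away. Then swing both hinged straps over the pipe until they are fully closed. Leave the glass jug and the two loose bottles standing where they are.

Things in the scene. Friction and masses are not known exactly. Their poses are not given: they have to be found in the camera images.
- waste_pipe: Loose grey plastic waste pipe, 160 g, 340 mm long: tube 40 mm in diameter, a darker six-sided nut (54 mm across flats, 62 over corners, 45 mm long) fixed on one end. x axis along the pipe towards the nut; origin on the pipe axis, 146 mm from the nut's outer end, within 10 mm of the balance point. Starts leaning 30 degrees over the basket's rim, tail on the basket floor, nut up and outside
- nut_end (a point): point on the pipe axis at the outer face of the nut (pipe x = +146 mm); the nut's inner face is at +101 mm. At the start about 85 mm of bare tube shows between basket rim and nut. Lying on the slab the pipe rests on a flat of the nut and on its tail: axis 27 mm above the slab at the nut, 20 mm at the tail
- tail_end (a point): point on the pipe axis at the plain end (pipe x = -194 mm)
- pipe_mid (a point): the pipe's middle grip point, on its axis (pipe x = 0), halfway between the two clips once the pipe is laid
- pipe_nut_side (a point): point on the pipe axis at pipe x = +85 mm, 16 mm short of the nut's inner face: it belongs at the high clip's centre; the nut then clears that clip by 6 mm
- pipe_tail_side (a point): point on the pipe axis at pipe x = -85 mm: it belongs at the low clip's centre
- basket: Fixed blue openwork basket, 210 mm (x) by 180 mm (y), 110 mm high, origin under its centre, z up; rim lip 10 mm out. Packed with bottles up to 171 mm high and a carton on both sides of the pipe, so the pipe can only be got hold of where it sticks out. The pipe leans along the basket's +x axis and crosses the middle of its +x rim
- clip_stand: Fixed steel channel 41 mm wide (x), 270 mm long (y), 21 mm high, with two threaded rods carrying white plastic pipe clips. Origin under its centre, z up; y points along the run to the higher clip. Each clip is a half ring open upwards, 20 mm long (along y), 43 mm inside, 54 mm outside diameter, brim at its centre height; a laid pipe's axis is 1.5 mm below the centre
- clip_high (a point): centre of the higher clip's ring: y = +85 mm, 116 mm above the slab
- clip_low (a point): centre of the lower clip's ring: y = -85 mm, 104 mm above the slab (so the run falls 12 mm in 170 mm, 4 degrees)
- strap_high (a joint): Higher clip's hinged strap, rad: 0 closed over the pipe; 1.6 to 2.2 at the start (open, up and leaning to the stand's +x). A half ring 20 mm long with a thumb tab. Hinge line along the run, 29 mm to +x of the clip centre at its height; free end 68 mm from the hinge. Closed, its top is 27 mm above the clip centre. No spring or catch: friction holds it, under 1 N at the tab
- strap_low (a joint): angle of the lower clip's strap, same build and meaning
- strap_high_tab (a point): middle of the thumb tab at the free end of the higher clip's strap, 63 mm from its hinge. It travels an arc about the hinge line: up and over, then down and outward (to the stand's -x) over the last 0.4 rad; a fingertip that shuts the strap should push along that arc, as it clings and jams if pushed straight down
- strap_low_tab (a point): the same on the lower clip's strap
- glass_jug: bystander: clear glass jug, 104 mm across the rim, 125 mm high, handle to its +y side reaching 80 mm from the axis; origin under its centre
- orange_bottle: bystander: orange cleaner bottle, 68 mm in diameter, 190 mm high, white cap; origin under its centre
- white_bottle: bystander: white canister bottle, 60 by 95 mm, 174 mm high with its cap; origin under its centre

How it is judged:
On the way, in this order (a step that is already met when the one before it is completed fails the run):
1. the pipe lies flat on the slab, out of the basket, let go and at rest (height (world z) of each of nut_end, tail_end below 0.045 m and contact force between the fingers and waste_pipe below 0.05 N and linear speed of waste_pipe below 0.05 m/s), for 0.2 s.
2. held round its middle (within 75 mm of the middle grip point), the pipe lies down in both clips, nut at the higher one (x of pipe_nut_side in the frame of clip_stand between -0.006 and 0.006 m and y of pipe_nut_side in the frame of clip_stand between 0.074 and 0.102 m and z of pipe_nut_side in the frame of clip_stand between 0.108 and 0.121 m and x of pipe_tail_side in the frame of clip_stand between -0.006 and 0.006 m and z of pipe_tail_side in the frame of clip_stand between 0.096 and 0.109 m and contact force between the fingers and waste_pipe above 1 N and distance between the grasp point and pipe_mid below 0.075 m), for 0.1 s.
At the end, for the whole second after the job is handed in: Pipe at rest in both clips, axis within 6 mm sideways of the clip centres and 5 mm of its seated height; nut outside the higher clip, gap under 23 mm; both straps closed to under 0.12 rad; jug and both loose bottles upright, within 30 mm of where they stood (x of pipe_nut_side in the frame of clip_stand between -0.006 and 0.006 m and y of pipe_nut_side in the frame of clip_stand between 0.074 and 0.102 m and z of pipe_nut_side in the frame of clip_stand between 0.108 and 0.121 m and x of pipe_tail_side in the frame of clip_stand between -0.006 and 0.006 m and z of pipe_tail_side in the frame of clip_stand between 0.096 and 0.109 m and value of joint each of strap_high, strap_low below 0.12 rad and linear speed of waste_pipe below 0.03 m/s and angle between each of glass_jug, orange_bottle, white_bottle's own z axis and vertical below 0.2 rad and distance of each of glass_jug, orange_bottle, white_bottle from where it was at the start of the episode below 0.03 m); the robot touches nothing.
It fails at once if the glass jug is shoved more than 30 mm or tipped (distance of glass_jug from where it was at the start of the episode above 0.03 m or angle between glass_jug's own z axis and vertical above 0.3 rad).
It fails at once if the orange bottle is shoved more than 30 mm or tipped (distance of orange_bottle from where it was at the start of the episode above 0.03 m or angle between orange_bottle's own z axis and vertical above 0.3 rad).
It fails at once if the white bottle is shoved more than 30 mm or tipped (distance of white_bottle from where it was at the start of the episode above 0.03 m or angle between white_bottle's own z axis and vertical above 0.3 rad).
It also fails if it takes over 64 s, if anything falls off the work surface, if the arm or the gripper's body presses on something with over 40 N, if the wrist force passes 120 N, or if a joint passes its speed limit or range.

## Robot

A 6-joint arm with a two-finger parallel gripper is mounted at the origin on the work surface. World frame = base frame: x ahead of the robot, y to its left, z up, the work surface at z = 0. Lengths are in m, angles in rad, forces in N, time in s.
With the tool pointing down it reaches from about 0.35 to 0.775 m from the base axis. Payload 7.3 kg.
Tool frame: the origin (TCP) lies on the centre line of the jaws, within the pads' length; the fingertips stand tip_reach ahead of it and the grasp point (between the pads) lies 6 mm ahead of it (tip_reach is the distance from the TCP to the fingertips, in m); x points along the fingers, y is the direction in which the jaws open and shut, and the axes are right-handed (so a half turn about x gives the same grasp; the last joint's range is limited). The gripper opens to 92 mm and grips with 3 to 60 N. Pads are 19 mm wide; open, the fingers measure 130 mm over their backs; the gripper's body (75 mm by 190 mm) begins 47 mm behind the grasp point.
Start: joints at [-1.349, 0.342, 1.524, -0, 1.275, -0.146], TCP at [0.189, -0.49, 0.252] pointing down, gripper open.
Joint ranges: [-2.53, 2.53], [-0.77, 2.02], [0.04, 2.7], [-1, 4.14], [0.28, 2.66], [-3.11, 3.11]. Speed limits (rad/s): [2.57, 2.57, 3.14, 3.14, 3.14, 3.14].

## Interface

Orientations are given as [roll, pitch, yaw] about the fixed x, y, z axes, in that order (R = Rz(yaw) Ry(pitch) Rx(roll)).
In Python, from cell import observe, read_camera, get_calibration, hand_in, tip_reach gives the robot as it stands. The module is installed in compiled form; this text tells all that it offers.
- The arm moves only by the shell command python3 -m crank 'ROWS' [FORCE]. ROWS is JSON, a list of rows, each an object of numbers: "fingers": the opening, from -1 (shut) to 1 (fully open); "tx", "ty", "tz": the shift along the tool's x, y, z in units of 40 mm (1.0 is 40 mm); "roll": the turn about the tool's x in units of 10 degrees (1.0 is 10 degrees). In form: [{"fingers": .., "tx": .., "ty": .., "tz": .., "roll": ..}, ...]. A call has exactly 8 rows; each row is the pose to reach, as a shift and turn from the pose commanded when the call began, along the tool's axes at that moment; what a row does not reach only later rows make up. A row lasts 1/8 s, in which the tool goes at most 62.5 mm and 10.7 degrees, less where a joint would pass 70% of its speed; a pose out of reach is approached as far as the arm can. A call with a gripper value outside its range is refused whole. The fingers move at their own pace and stop on an object; FORCE is the grip in N (left out, the last holds). Time passes only in rows, so rows that repeat a pose let the fingers close, or fill a call up. It gives the time, the measured TCP pose, the force and the opening at its end, in the units of the state.
- observe(): the state, without advancing time (a new reading comes with each control period).
- read_camera(name): name is "side" or "top"; returns (picture, depth): 400x640x3 uint8, red, green, blue; 400x640 float32, m along the optical axis (not along the pixel's ray), 0 where there is no reading.
- get_calibration(name): a dict with "vertical_fov" (degrees; the focal length in pixels is half the picture's height over the tangent of half this angle, whatever the lens; pixels are square), "cx", "cy" (the principal point, pixels), "pose" (4x4, takes a point from camera to world coordinates). Camera axes: x right, y down, z forward; pixel columns grow to the right and rows downward; lengths in m; the calibration is good to about 2 mm. A picture is of the moment at which its call begins. get_calibration takes no time and is no camera call.
- hand_in(): hands the job in, once; it reports no verdict.
The state is a dict: "time": time; "qpos": joint angles; "qvel": joint speeds; "joint_efforts": joint torques, N m; "tool_pos": TCP position; "tool_rot": TCP orientation; "contact_force": force on the tool from outside, world axes, zero at the start; "torque": the same for the moment, N m; "opening": finger opening in m.
Only numpy, scipy, OpenCV 4.12 (cv2) and the standard library are available. Lean on these libraries where they do the work, as an engineer would, in place of code of your own. Each camera call takes 0.05 s, during which the arm holds its last target. There are 200 camera calls.

## Working session

There is one attempt and no reset: what is moved stays moved. The work goes in short steps, Python scripts to look and compute and a shell command to move; the robot and the scene stay as the last step left them, time stands still between calls to the robot, and variables do not carry over. Pictures are saved under pics/ and viewed, about 8 in all and at most 12, crops included, and the job is handed in when it is done.

```bash
mkdir -p pics; cat > h.py <<'E'
import numpy as np, cv2
from cell import *
def snap(n,f):
    p,d=read_camera(n); np.savez(f'pics/{f}.npz',p=p,d=d); cv2.imwrite(f'pics/{f}.png',p[:,:,::-1]); return p,d
def cloud(n,d):
    c=get_calibration(n); f=200/np.tan(np.radians(c['vertical_fov'])/2)
    v,u=np.mgrid[0:400,0:640]
    P=np.stack([(u-c['cx'])/f*d,(v-c['cy'])/f*d,d],-1)
    T=np.array(c['pose']); return P@T[:3,:3].T+T[:3,3]
E
python3 - <<'E'
from h import *
for n in('side','top'):
    p,d=snap(n,n+'0'); c=get_calibration(n); print(n,c['vertical_fov'],c['cx'],c['cy'],np.round(c['pose'],3).tolist())
print(tip_reach); print(observe())
E
```

```text
side 47.5514620113801 323.89183679871206 199.89801975030153 [[-0.945, -0.213, 0.247, 0.221], [-0.326, 0.6, -0.731, 1.092], [0.008, -0.771, -0.636, 1.058], [0.0, 0.0, 0.0, 1.0]]
top 51.458257808731595 324.011432643296 197.1939964185596 [[-0.018, -0.983, 0.183, 0.359], [-1.0, 0.022, 0.018, 0.003], [-0.022, -0.182, -0.983, 1.222], [0.0, 0.0, 0.0, 1.0]]
0.025
{'time': 0.1, 'qpos': array([-1.34900948e+00,  3.42645137e-01,  1.52490168e+00,  5.56629656e-06,
        1.27537435e+00, -1.46045893e-01]), 'qvel': array([-0.00221251, -0.00116831, -0.00108234,  0.00057664,  0.00202   ,
        0.00020376]), 'joint_efforts': array([ 1.72568019e-03, -4.32004523e+01, -2.44694442e+01,  7.19467155e-02,
        5.26424136e-02, -4.08889980e-05]), 'tool_pos': array([ 0.188717  , -0.4895736 ,  0.25112545]), 'tool_rot': array([-1.72084893,  1.5694678 ,  1.78857484]), 'contact_force': array([ 0.580906  ,  0.2864283 , -0.34168418]), 'torque': array([ 0.03016561, -0.00482708,  0.00743591]), 'opening': 0.09179977900482418}
```

View pics/side0.png

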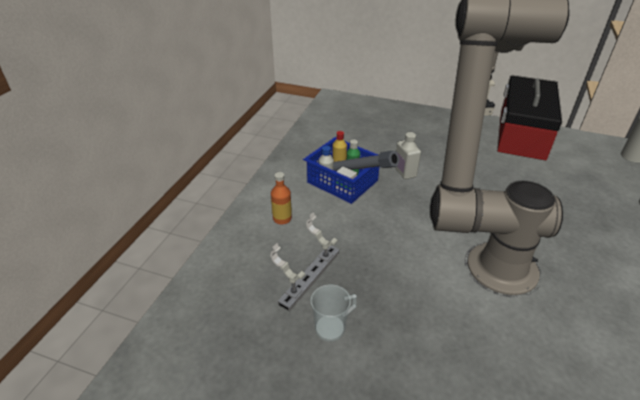

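View pics/top0.png

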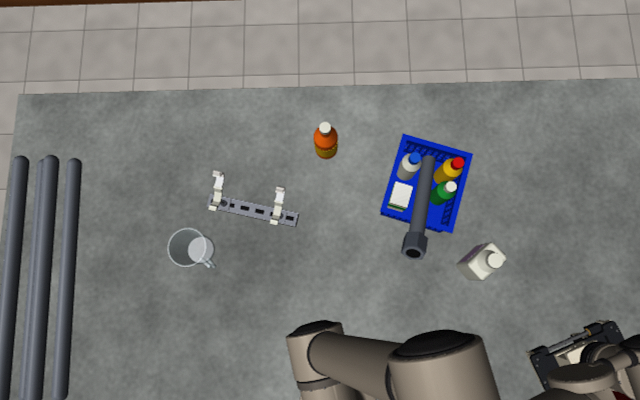

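The top view shows the stand at (208..298, 205..222) with its straps leaning up-image. The nut is at (415,245) and points at the robot. The jug is at (190,247), the orange bottle at (326,140) and the white bottle at (482,262). Next I'll get the numbers.

```bash
python3 - <<'E'
from h import *
z=np.load('pics/top0.npz');p,d=z['p'],z['d'];C=cloud('top',d)
for n,(u,v) in dict(chL=(210,207),chR=(297,220),clipL=(215,206),tabL=(218,174),clipR=(277,216),tabR=(279,191),orange=(325,127),white=(495,262),jugc=(190,247),nut=(415,240),nutf=(412,254),tube1=(421,205),tube0=(428,160),rimL=(385,214),rimR=(452,231),rimTL=(404,136),rimTR=(471,154)).items(): print(n,np.round(C[v,u],3))
# pipe points: dark grey within box
def dump(P,lab,lo,hi):
    m=(P>lo).all(-1)&(P<hi).all(-1); return P[m]
for n in('top','side'):
    z=np.load(f'pics/{n}0.npz');C=cloud(n,z['d']);p=z['p'].astype(int)
    # stand
    m=(C[...,2]>.06)&(C[...,2]<.3)&(C[...,0]>.25)&(C[...,0]<.5)&(C[...,1]>.05)&(C[...,1]<.33)
    Q=C[m]; print(n,'stand pts',len(Q)); 
    for q in Q[np.argsort(Q[:,1])][::max(1,len(Q)//30)]: print(np.round(q,3))
    m=(C[...,2]>.012)&(C[...,2]<.03)&(C[...,0]>.25)&(C[...,0]<.5)&(C[...,1]>.0)&(C[...,1]<.33)&(p.max(-1)-p.min(-1)<40)
    Q=C[m]; r=cv2.minAreaRect(Q[:,:2].astype(np.float32)); print('channel',r,Q[:,2].mean())
    # pipe: grey and inside region
    sp=p.max(-1)-p.min(-1)
    m=(sp<30)&(p.max(-1)<125)&(C[...,2]>.05)&(C[...,2]<.3)&(C[...,0]>.2)&(C[...,0]<.55)&(C[...,1]<-.08)&(C[...,1]>-.28)
    Q=C[m]; print(n,'pipe',len(Q),Q.min(0),Q.max(0))
    c=np.median(Q,0);print(c, np.linalg.svd(Q-Q.mean(0),full_matrices=False)[2][0])
    np.save(f'pics/pipe_{n}.npy',Q)
E
```

```text
chL [0.544 0.334 0.116]
chR [0.517 0.106 0.018]
clipL [0.547 0.321 0.115]
tabL [0.622 0.299 0.17 ]
clipR [0.52  0.156 0.084]
tabR [0.576 0.141 0.156]
orange [0.737 0.016 0.191]
white [ 0.381 -0.397  0.176]
jugc [0.445 0.42  0.011]
nut [ 0.437 -0.196  0.211]
nutf [ 0.404 -0.19   0.194]
tube1 [ 0.533 -0.23   0.144]
tube0 [ 0.68  -0.279  0.051]
rimL [ 0.527 -0.15   0.03 ]
rimR [ 0.466 -0.316  0.11 ]
rimTL [ 0.734 -0.202  0.111]
rimTR [ 0.678 -0.385  0.107]
top stand pts 19
[0.496 0.153 0.102]
[0.499 0.153 0.101]
[0.494 0.154 0.097]
[0.496 0.156 0.104]
[0.499 0.156 0.102]
[0.495 0.158 0.106]
[0.498 0.158 0.105]
[0.498 0.161 0.106]
[0.496 0.161 0.101]
[0.498 0.164 0.105]
[0.496 0.164 0.105]
[0.498 0.166 0.106]
[0.498 0.169 0.106]
[0.499 0.172 0.104]
[0.384 0.329 0.067]
[0.387 0.329 0.086]
[0.387 0.33  0.075]
[0.387 0.33  0.066]
[0.389 0.33  0.085]
channel ((0.49890342354774475, 0.114310123026371), (0.006170147564262152, 9.73906644503586e-05), 85.15564727783203) 0.020802514474191753
top pipe 1108 [ 0.39173928 -0.25455361  0.05073716] [ 0.5496396  -0.15649625  0.22110009]
[ 0.45029611 -0.2083976   0.18342473] [-0.84055472  0.21357908  0.49784711]
side stand pts 18
[0.251 0.05  0.221]
[0.252 0.051 0.206]
[0.251 0.055 0.243]
[0.251 0.055 0.24 ]
[0.25  0.056 0.219]
[0.251 0.056 0.222]
[0.25  0.056 0.237]
[0.25  0.057 0.256]
[0.25  0.057 0.204]
[0.497 0.159 0.105]
[0.496 0.16  0.098]
[0.499 0.16  0.105]
[0.495 0.162 0.104]
[0.499 0.162 0.103]
[0.497 0.166 0.103]
[0.496 0.169 0.102]
[0.498 0.173 0.105]
[0.498 0.174 0.102]
channel ((0.0, 0.0), (0.0, 0.0), 0.0) nan
side pipe 575 [ 0.39378373 -0.23656888  0.08471206] [ 0.54970707 -0.13748417  0.21880025]
[ 0.45174702 -0.19439017  0.17278848] [ 0.8379177  -0.20866921 -0.50433233]<stdin>:14: RuntimeWarning: Mean of empty slice.
  ret = ret.dtype.type(ret / rcount)
```

```bash
cat >> h.py <<'E'
from scipy.optimize import least_squares
def fitcyl(Q,x0,r=.02):
    # x0: point, dir ; param offsets perpendicular
    p0,a0=np.array(x0[0],float),np.array(x0[1],float);a0/=np.linalg.norm(a0)
    e1=np.cross(a0,[0,0,1]);e1/=np.linalg.norm(e1);e2=np.cross(a0,e1)
    def g(s):
        p=p0+s[0]*e1+s[1]*e2;a=a0+s[2]*e1+s[3]*e2;return p,a/np.linalg.norm(a)
    def f(s):
        p,a=g(s);return np.linalg.norm(np.cross(Q-p,a),axis=1)-r
    o=least_squares(f,[0,0,0,0],loss='soft_l1',f_scale=.002)
    return *g(o.x),np.sqrt(np.median(f(o.x)**2))
E
python3 - <<'E'
from h import *
tubes=[]
for n in('top','side'):
    z=np.load(f'pics/{n}0.npz');C=cloud(n,z['d']);p=z['p'].astype(int)
    sp=p.max(-1)-p.min(-1)
    B=lambda lo,hi:(C>lo).all(-1)&(C<hi).all(-1)
    Q=C[B([.42,.03,.010],[.6,.40,.03])&(sp<40)]; r=cv2.minAreaRect(Q[:,:2].astype(np.float32)); print(n,'channel',len(Q),r,Q[:,2].mean())
    for lab,lo,hi in(('low',[.45,.1,.07],[.62,.21,.2]),('high',[.5,.27,.07],[.66,.36,.22])):
        Q=C[B(lo,hi)];Q=Q[np.argsort(Q[:,0])]; print(lab,len(Q));print(np.round(Q[::max(1,len(Q)//14)],3).tolist())
    for lab,lo,hi in(('orange',[.66,-.05,.03],[.8,.08,.25]),('white',[.3,-.46,.03],[.45,-.32,.25]),('jug',[.36,.34,.09],[.55,.52,.2])):
        Q=C[B(lo,hi)];print(lab,len(Q),np.round(Q.min(0),3),np.round(Q.max(0),3))
    Q=np.load(f'pics/pipe_{n}.npy'); a=np.array([-.84,.21,.5]);a/=np.linalg.norm(a)
    t=(Q-[.45,-.2,.17])@a; print('t range',np.percentile(t,[0,1,50,99,100]))
    T=C[B([.46,-.29,.03],[.72,-.16,.22])&(sp<30)&(p.max(-1)<125)]
    d=np.linalg.norm(np.cross(T-[.45,-.2,.165],a),axis=1);T=T[d<.035]
    print('tube',len(T));P=fitcyl(T,([.5,-.22,.14],a));print(P);tubes.append(T)
P=fitcyl(np.vstack(tubes),([.5,-.22,.14],a));print('both',P)
p,a,_=P
for n in('top','side'):
    Q=np.load(f'pics/pipe_{n}.npy');r=np.linalg.norm(np.cross(Q-p,a),axis=1);t=(Q-p)@a;m=r<.034;print(n,t[m].max(),np.percentile(t[m],99)); 
    h=np.histogram(t[m&(r>.0245)],bins=np.arange(-.1,.2,.01));print(list(zip(h[0],np.round(h[1],2))))
E
```

```text
top channel 1074 ((0.48183465003967285, 0.25512582063674927), (0.27582302689552307, 0.18220169842243195), 76.5882339477539) 0.02208002604780312
low 307
[[0.494, 0.154, 0.097], [0.504, 0.158, 0.106], [0.511, 0.16, 0.095], [0.52, 0.166, 0.09], [0.526, 0.15, 0.08], [0.535, 0.151, 0.077], [0.543, 0.161, 0.084], [0.549, 0.149, 0.095], [0.555, 0.147, 0.111], [0.56, 0.152, 0.112], [0.567, 0.147, 0.106], [0.573, 0.133, 0.159], [0.576, 0.138, 0.117], [0.579, 0.146, 0.115], [0.586, 0.129, 0.12]]
high 343
[[0.534, 0.32, 0.107], [0.543, 0.322, 0.12], [0.552, 0.324, 0.104], [0.561, 0.323, 0.098], [0.568, 0.312, 0.088], [0.576, 0.327, 0.093], [0.585, 0.314, 0.103], [0.591, 0.31, 0.118], [0.598, 0.319, 0.125], [0.604, 0.313, 0.12], [0.612, 0.315, 0.121], [0.618, 0.305, 0.167], [0.622, 0.301, 0.173], [0.625, 0.314, 0.127], [0.63, 0.301, 0.174]]
orange 670 [ 0.701 -0.016  0.031] [0.766 0.049 0.196]
white 1182 [ 0.336 -0.448  0.03 ] [ 0.434 -0.347  0.18 ]
jug 550 [0.387 0.34  0.09 ] [0.487 0.44  0.132]
t range [-0.1329693  -0.11774815  0.01075729  0.05333275  0.0541343 ]
tube 946
(array([ 0.49808854, 
[... 2860 characters left out ...]
, (np.int64(5), np.float64(-0.01)), (np.int64(2), np.float64(-0.0)), (np.int64(1), np.float64(0.01)), (np.int64(1), np.float64(0.02)), (np.int64(1), np.float64(0.03)), (np.int64(0), np.float64(0.04)), (np.int64(2), np.float64(0.05)), (np.int64(19), np.float64(0.06)), (np.int64(36), np.float64(0.07)), (np.int64(35), np.float64(0.08)), (np.int64(36), np.float64(0.09)), (np.int64(55), np.float64(0.1)), (np.int64(20), np.float64(0.11)), (np.int64(0), np.float64(0.12)), (np.int64(0), np.float64(0.13)), (np.int64(0), np.float64(0.14)), (np.int64(0), np.float64(0.15)), (np.int64(0), np.float64(0.16)), (np.int64(0), np.float64(0.17)), (np.int64(0), np.float64(0.18)), (np.int64(0), np.float64(0.19))]
```

```bash
cat >> h.py <<'E'
from scipy.spatial.transform import Rotation as R
def to(target,pipe_dir=None):
    """shift/roll units for TCP to target; jaws perpendicular to pipe_dir"""
    o=observe(); M=R.from_euler('xyz',o['tool_rot']).as_matrix()
    print('t',round(o['time'],2),'tcp',np.round(o['tool_pos'],4),'open',round(o['opening'],4),'F',np.round(o['contact_force'],1),'q',np.round(o['qpos'],2))
    print('tool x,y,z',np.round(M.T,2).tolist(),'units',np.round(M.T@(np.array(target)-o['tool_pos'])/.04,3))
    if pipe_dir is not None:
        d=np.array([*pipe_dir[:2],0]);d/=np.linalg.norm(d)
        c=M.T@d  # want d along +-tool z
        a=np.degrees(np.arctan2(-c[1],c[2])); print('roll deg options',a,(a+360)%360-180)
E
python3 - <<'E'
from h import *
to([.4944,-.2212,.27],[-.819,.275])
yaw=np.radians(-14)
for it in range(3):
  A=[]
  for n in('top','side'):
    z=np.load(f'pics/{n}0.npz');C=cloud(n,z['d']).reshape(-1,3);sp=np.ptp(z['p'].astype(int),axis=-1).ravel()
    c,s=np.cos(yaw),np.sin(yaw);L=(C[:,:2]-[.545,.24])@np.array([[c,-s],[s,c]])
    m=(abs(L[:,0])<.045)&(abs(L[:,1])<.16)&(C[:,2]>.015)&(C[:,2]<.026); A.append(C[m])
  for Q in A: print(cv2.minAreaRect(Q[:,:2].astype(np.float32)),np.linalg.svd(Q[:,:2]-Q[:,:2].mean(0),full_matrices=False)[2][0])
  Q=np.vstack(A);v=np.linalg.svd(Q[:,:2]-Q[:,:2].mean(0),full_matrices=False)[2][0];v*=np.sign(v[1]);yaw=np.arctan2(-v[0],v[1])
  break
# clip brims in stand frame: fit half-ring interior/exterior radial profile
Al=[]
for n in('top','side'):
    z=np.load(f'pics/{n}0.npz');C=cloud(n,z['d']).reshape(-1,3)
    Al.append(C)
C=np.vstack(Al)
def F(s,ret=False):
    x,y,yw=s;c,sn=np.cos(yw),np.sin(yw)
    L=(C[:,:2]-[x,y])@np.array([[c,-sn],[sn,c]])
    out=[]
    for yy,zz in((.085,.116),(-.085,.104)):
        m=M_[yy];r=np.hypot(L[m,0],C[m,2]-zz)
        out.append(np.maximum(np.maximum(.0215-r,r-.027),0)); 
    return np.concatenate(out)
M_={}
c,sn=np.cos(yaw),np.sin(yaw);L=(C[:,:2]-[.545,.24])@np.array([[c,-sn],[sn,c]])
for yy,zz in((.085,.116),(-.085,.104)):
    M_[yy]=(abs(L[:,1]-yy)<.02)&(abs(L[:,0])<.033)&(C[:,2]<zz+.002)&(C[:,2]>zz-.022); q=C[M_[yy]]; print(yy,M_[yy].sum(),L[M_[yy],1].min(),L[M_[yy],1].max(),L[M_[yy],0].min(),L[M_[yy],0].max())
o=least_squares(F,[.545,.24,yaw],loss='soft_l1',f_scale=.001);print(o.x,np.degrees(o.x[2]),np.degrees(yaw),np.sqrt((o.fun**2).mean()))
E
```

```text
t 0.1 tcp [ 0.1887 -0.4896  0.2511] open 0.0918 F [ 0.6  0.3 -0.3] q [-1.35  0.34  1.52  0.    1.28 -0.15]
tool x,y,z [[-0.0, 0.0, -1.0], [0.36, -0.93, -0.0], [-0.93, -0.36, -0.0]] units [-0.465 -3.513 -9.544]
roll deg options 39.63592932633243 -140.36407067366758
((0.549615740776062, 0.23745736479759216), (0.2724602520465851, 0.041791897267103195), 76.22731018066406) [0.23909597 0.97099594]
((0.5503597855567932, 0.24096855521202087), (0.2731686532497406, 0.04377146437764168), 76.33197021484375) [0.24171429 0.97034746]
0.085 284 0.07300043716162045 0.10052043916693232 -0.02965148866801409 0.030994783922558482
-0.085 251 -0.096781654373351 -0.06992191587364675 -0.030208861382490723 0.03289447951221949
[ 1.00595394  2.13109184 -0.23757358] -13.611963466236988 -13.768184586773605 0.0018121091215358522
```

Stand centre is (0.550, 0.239) with yaw −13.7°. The pipe axis passes (0.494, −0.221, 0.141) in direction (−0.82, 0.27, 0.50). I'll go above the grip point.

```bash
python3 -m crank '[{"fingers":1,"tx":-1,"ty":-0.5,"tz":-1.3,"roll":-1},{"fingers":1,"tx":-1,"ty":-1,"tz":-2.7,"roll":-2},{"fingers":1,"tx":-1,"ty":-1.5,"tz":-4.1,"roll":-3},{"fingers":1,"tx":-1,"ty":-2,"tz":-5.5,"roll":-4},{"fingers":1,"tx":-1,"ty":-2.5,"tz":-6.9,"roll":-5},{"fingers":1,"tx":-1,"ty":-3,"tz":-8.2,"roll":-6},{"fingers":1,"tx":-1,"ty":-3.51,"tz":-9.54,"roll":-7},{"fingers":1,"tx":-1,"ty":-3.51,"tz":-9.54,"roll":-8}]' 40; python3 -c "
from h import *
to([.4944,-.2212,.27],[-.819,.275])"
```

```text
time: 1.1
tool_pos: [0.4966, -0.2185, 0.291]
tool_rot: [-3.079, 1.57, 1.838]
contact_force: [0.5, 0.2, -0.9]
opening: 0.0919
t 1.1 tcp [ 0.4966 -0.2185  0.291 ] open 0.0919 F [ 0.5  0.2 -0.9] q [-0.56  0.35  1.41  0.    1.39 -0.76]
tool x,y,z [[-0.0, 0.0, -1.0], [0.98, 0.2, -0.0], [0.2, -0.98, -0.0]] units [ 0.524 -0.066  0.056]
roll deg options 120.26474928006888 -59.735250719931116
```

```bash
python3 -m crank '[{"fingers":1,"tx":0,"ty":-0.07,"tz":0.06,"roll":-1},{"fingers":1,"tx":0,"ty":-0.07,"tz":0.06,"roll":-2},{"fingers":1,"tx":0,"ty":-0.07,"tz":0.06,"roll":-3},{"fingers":1,"tx":0,"ty":-0.07,"tz":0.06,"roll":-4},{"fingers":1,"tx":0.2,"ty":-0.07,"tz":0.06,"roll":-5},{"fingers":1,"tx":0.5,"ty":-0.07,"tz":0.06,"roll":-5.97},{"fingers":1,"tx":1.3,"ty":-0.07,"tz":0.06,"roll":-5.97},{"fingers":1,"tx":2.2,"ty":-0.07,"tz":0.06,"roll":-5.97}]'; python3 -c "
from h import *
to([.4944,-.2212,.151],[-.819,.275]); snap('side','s1')"
```

```text
time: 2.1
tool_pos: [0.4921, -0.2246, 0.2029]
tool_rot: [-0.269, 1.57, -0.605]
contact_force: [0.9, 0.2, 0.1]
opening: 0.0919
t 2.1 tcp [ 0.4921 -0.2246  0.2029] open 0.0919 F [0.9 0.2 0.1] q [-0.57  0.41  1.56 -0.    1.17 -1.81]
tool x,y,z [[0.0, -0.0, -1.0], [0.33, 0.94, -0.0], [0.94, -0.33, 0.0]] units [1.297 0.099 0.024]
roll deg options 179.33301567143707 -0.6669843285628758
```

View pics/s1.png

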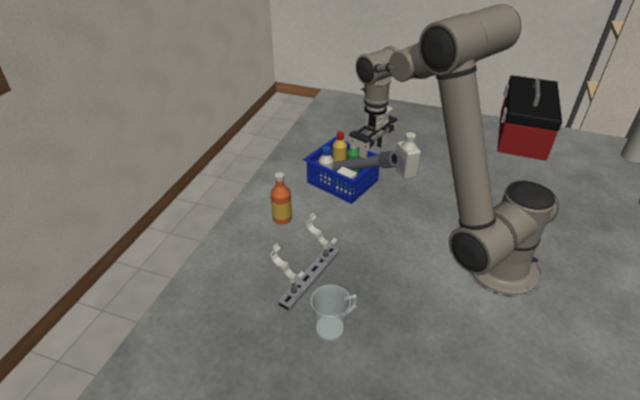

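The gripper stands over the bare tube at (375,135), clear of the bottles. I'll go down and close.

```bash
python3 -m crank '[{"fingers":1,"tx":0.4,"ty":0.1,"tz":0.02,"roll":0},{"fingers":1,"tx":0.9,"ty":0.1,"tz":0.02,"roll":0},{"fingers":1,"tx":1.3,"ty":0.1,"tz":0.02,"roll":0},{"fingers":1,"tx":1.3,"ty":0.1,"tz":0.02,"roll":0},{"fingers":-1,"tx":1.3,"ty":0.1,"tz":0.02,"roll":0},{"fingers":-1,"tx":1.3,"ty":0.1,"tz":0.02,"roll":0},{"fingers":-1,"tx":1.3,"ty":0.1,"tz":0.02,"roll":0},{"fingers":-1,"tx":1.3,"ty":0.1,"tz":0.02,"roll":0}]' 40
```

```text
time: 3.15
tool_pos: [0.4942, -0.2211, 0.152]
tool_rot: [-0.384, 1.57, -0.719]
contact_force: [0.6, 0.2, -0.4]
opening: 0.0561
```

```bash
python3 -m crank '[{"fingers":-1,"tx":0,"ty":0,"tz":0,"roll":0},{"fingers":-1,"tx":0,"ty":0,"tz":0,"roll":0},{"fingers":-1,"tx":0,"ty":0,"tz":0,"roll":0},{"fingers":-1,"tx":0,"ty":0,"tz":0,"roll":0},{"fingers":-1,"tx":-0.2,"ty":0,"tz":-0.33,"roll":0},{"fingers":-1,"tx":-0.5,"ty":0,"tz":-0.8,"roll":0},{"fingers":-1,"tx":-0.8,"ty":0,"tz":-1.3,"roll":0},{"fingers":-1,"tx":-0.8,"ty":0,"tz":-1.3,"roll":0}]' 40; python3 -c "
from h import *
to([.4,-.19,.21]); snap('top','t1')"
```

```text
time: 4.15
tool_pos: [0.444, -0.2034, 0.1848]
tool_rot: [-0.349, 1.57, -0.685]
contact_force: [0.7, -0.7, -1.7]
opening: 0.0393
t 4.15 tcp [ 0.444  -0.2034  0.1848] open 0.0393 F [ 0.7 -0.7 -1.7] q [-0.59  0.34  1.72 -0.    1.07 -1.82]
tool x,y,z [[0.0, -0.0, -1.0], [0.33, 0.94, -0.0], [0.94, -0.33, 0.0]] units [-0.632 -0.045 -1.148]
```

View pics/t1.png

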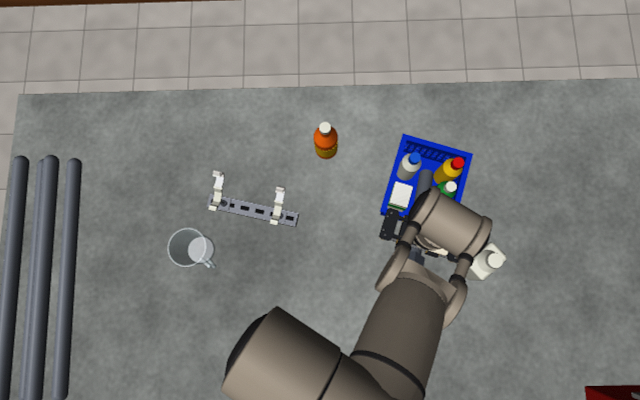

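```bash
python3 -m crank '[{"fingers":-1,"tx":-0.3,"ty":0,"tz":-0.5,"roll":0},{"fingers":-1,"tx":-0.65,"ty":0,"tz":-1.1,"roll":0},{"fingers":-1,"tx":-1.1,"ty":0,"tz":-1.8,"roll":0},{"fingers":-1,"tx":-1.8,"ty":0,"tz":-2,"roll":0},{"fingers":-1,"tx":-2.6,"ty":0,"tz":-2,"roll":0},{"fingers":-1,"tx":-3.4,"ty":0,"tz":-2,"roll":0},{"fingers":-1,"tx":-4.2,"ty":0,"tz":-2,"roll":0},{"fingers":-1,"tx":-4.5,"ty":0,"tz":-2,"roll":0}]' 40; python3 -c "
from h import *
to([.42,.03,.365],[0.0,1]); snap('side','s2')"
```

```text
time: 5.2
tool_pos: [0.3702, -0.178, 0.3649]
tool_rot: [-0.294, 1.568, -0.63]
contact_force: [-0.4, -0.4, -1.7]
opening: 0.0391
t 5.2 tcp [ 0.3702 -0.178   0.3649] open 0.0391 F [-0.4 -0.4 -1.7] q [-0.64  0.05  1.58  0.    1.51 -1.87]
tool x,y,z [[0.0, -0.0, -1.0], [0.33, 0.94, -0.0], [0.94, -0.33, 0.0]] units [-0.007  5.319 -0.536]
roll deg options -109.22334034166923 70.77665965833077
```

View pics/s2.png

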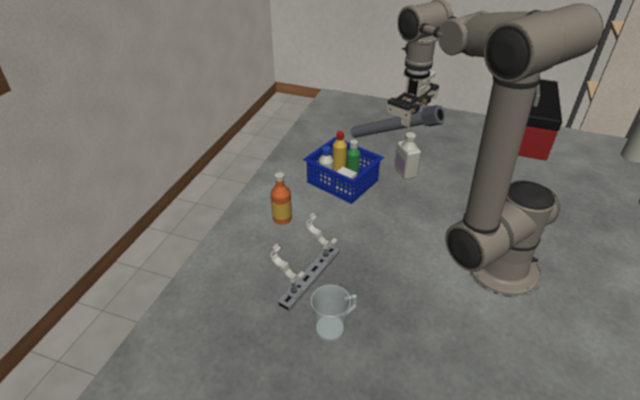

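The pipe is out, clear of the basket and tilted about 25°, with the nut at (430,115). I'll carry it to free slab with the nut toward +y.

```bash
python3 -m crank '[{"fingers":-1,"tx":0,"ty":0.6,"tz":-0.05,"roll":0.9},{"fingers":-1,"tx":0,"ty":1.4,"tz":-0.15,"roll":1.9},{"fingers":-1,"tx":0,"ty":2.3,"tz":-0.25,"roll":2.9},{"fingers":-1,"tx":0,"ty":3.2,"tz":-0.33,"roll":3.9},{"fingers":-1,"tx":0.4,"ty":4.1,"tz":-0.42,"roll":4.9},{"fingers":-1,"tx":1.4,"ty":4.9,"tz":-0.5,"roll":5.9},{"fingers":-1,"tx":2.6,"ty":5.3,"tz":-0.54,"roll":6.8},{"fingers":-1,"tx":3.6,"ty":5.3,"tz":-0.54,"roll":7.08}]' 40; python3 -c "
from h import *
to([.42,.036,.13],[0.0,1]); p,d=snap('side','s3');C=cloud('side',d)
sp=np.ptp(p.astype(int),axis=-1)
m=(abs(C[...,0]-.42)<.05)&(C[...,1]>-.25)&(C[...,1]<.2)&(C[...,2]>.01)&(C[...,2]<.4)&(sp<30)&(p.max(-1)<125)
Q=C[m];Q=Q[np.argsort(Q[:,1])];print(len(Q),np.round(Q[::max(1,len(Q)//25)],3).tolist())"
```

```text
time: 6.25
tool_pos: [0.418, 0.031, 0.2167]
tool_rot: [-1.75, 1.568, 2.961]
contact_force: [0.9, -0.6, -1.5]
opening: 0.0392
t 6.25 tcp [0.418  0.031  0.2167] open 0.0392 F [ 0.9 -0.6 -1.5] q [-0.11  0.19  1.85  0.    1.11 -0.11]
tool x,y,z [[-0.0, 0.0, -1.0], [1.0, -0.0, -0.0], [-0.0, -1.0, -0.0]] units [ 2.167  0.057 -0.124]
roll deg options 179.92719025470373 -0.07280974529624018
1236 [[0.401, -0.134, 0.103], [0.455, 0.013, 0.281], [0.44, 0.023, 0.236], [0.383, 0.04, 0.366], [0.384, 0.045, 0.395], [0.453, 0.051, 0.394], [0.412, 0.055, 0.284], [0.389, 0.057, 0.385], [0.412, 0.058, 0.331], [0.392, 0.059, 0.392], [0.439, 0.061, 0.36], [0.394, 0.063, 0.368], [0.393, 0.064, 0.389], [0.391, 0.066, 0.276], [0.464, 0.067, 0.28], [0.435, 0.068, 0.363], [0.416, 0.069, 0.384], [0.422, 0.072, 0.396], [0.416, 0.093, 0.275], [0.425, 0.113, 0.28], [0.429, 0.118, 0.271], [0.42, 0.122, 0.274], [0.435, 0.125, 0.261], [0.396, 0.129, 0.246], [0.441, 0.132, 0.244], [0.403, 0.136, 0.246]]
```

```bash
python3 -m crank '[{"fingers":-1,"tx":0.9,"ty":0,"tz":0,"roll":0},{"fingers":-1,"tx":1.7,"ty":0,"tz":0,"roll":0},{"fingers":-1,"tx":2.3,"ty":0,"tz":0,"roll":0},{"fingers":-1,"tx":2.8,"ty":0,"tz":0,"roll":0},{"fingers":-1,"tx":3.3,"ty":0,"tz":0,"roll":0},{"fingers":-1,"tx":3.7,"ty":0,"tz":0,"roll":0},{"fingers":-1,"tx":4.1,"ty":0,"tz":0,"roll":0},{"fingers":-1,"tx":4.4,"ty":0,"tz":0,"roll":0}]' 6; python3 -c "
from h import *
to([.42,.036,.035],[0.0,1]); p,d=snap('side','s4')"
```

```text
time: 7.3
tool_pos: [0.4189, 0.0296, 0.043]
tool_rot: [-1.573, 1.57, 3.139]
contact_force: [-0.7, 0.4, -1.1]
opening: 0.0396
t 7.3 tcp [0.4189 0.0296 0.043 ] open 0.0396 F [-0.7  0.4 -1.1] q [-0.11  0.48  2.05 -0.    0.62 -0.11]
tool x,y,z [[-0.0, 0.0, -1.0], [1.0, -0.0, -0.0], [-0.0, -1.0, -0.0]] units [ 0.2    0.029 -0.161]
roll deg options 179.99572856616106 -0.004271433838994199
```

View pics/s4.png

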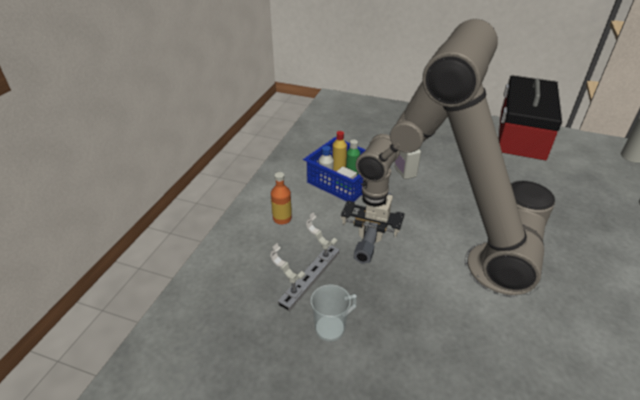

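The pipe is nearly flat under the gripper, with the nut at (363,255). I'll lower 8 mm, open and back off.

```bash
python3 -m crank '[{"fingers":-1,"tx":0.2,"ty":0,"tz":0,"roll":0},{"fingers":-1,"tx":0.2,"ty":0,"tz":0,"roll":0},{"fingers":1,"tx":0.2,"ty":0,"tz":0,"roll":0},{"fingers":1,"tx":0.2,"ty":0,"tz":0,"roll":0},{"fingers":1,"tx":0.2,"ty":0,"tz":0,"roll":0},{"fingers":1,"tx":0.2,"ty":0,"tz":0,"roll":0},{"fingers":1,"tx":-0.8,"ty":0,"tz":0,"roll":0},{"fingers":1,"tx":-2,"ty":0,"tz":0,"roll":0}]' 6; cat > pipe.py <<'E'
from h import *
import sys
Ts=[]
for n in('side','top'):
    p,d=snap(n,n+sys.argv[1]);C=cloud(n,d);sp=np.ptp(p.astype(int),axis=-1)
    m=(C[...,0]>.34)&(C[...,0]<.49)&(C[...,1]>-.25)&(C[...,1]<.19)&(C[...,2]>.012)&(C[...,2]<.06)
    Q=C[m];Ts.append(Q);print(n,len(Q),Q.min(0).round(3),Q.max(0).round(3))
Q=np.vstack(Ts);T=Q[(Q[:,1]<.07)&(Q[:,2]<.055)]
print(fitcyl(T,([.42,0,.023],[0,1,.02])))
for Q in Ts:
    h=np.histogram(Q[Q[:,2]>.048][:,1],bins=12);print(h[0],h[1].round(3))
E
python3 pipe.py 5; python3 -c "
from h import *
to([.42,0,.035],[0.0,1])"
```

```text
time: 8.35
tool_pos: [0.4182, 0.0297, 0.1241]
tool_rot: [-1.651, 1.568, 3.061]
contact_force: [1.4, -0.3, 0.1]
opening: 0.091
side 846 [ 0.404 -0.153  0.012] [0.467 0.145 0.06 ]
top 725 [ 0.409 -0.208  0.023] [ 0.449 -0.017  0.05 ]
(array([ 4.32731273e-01, -4.23350484e-05,  2.51167524e-02]), array([0.02691905, 0.99947235, 0.01817634]), np.float64(0.0011188796154609978))
[ 2  1  0  2  2  1  3  2  5 46 47 56] [-0.061 -0.044 -0.027 -0.01   0.007  0.023  0.04   0.057  0.074  0.091
  0.108  0.125  0.142]
[1 0 0 0 0 0 0 1 0 0 0 1] [-0.149 -0.142 -0.135 -0.127 -0.12  -0.113 -0.106 -0.098 -0.091 -0.084
 -0.077 -0.069 -0.062]
t 8.45 tcp [0.4215 0.0295 0.1276] open 0.0918 F [-0.3 -0.5 -0.2] q [-0.11  0.31  1.97 -0.    0.85 -0.11]
tool x,y,z [[0.01, -0.0, -1.0], [1.0, -0.0, 0.01], [-0.0, -1.0, 0.0]] units [ 2.314 -0.056  0.735]
roll deg options 179.98243876980257 -0.017561230197429722
```

The pipe lies flat and free, with its axis at x≈0.433, yaw 88.5° and middle at about y=−0.005. I'll regrasp it at the middle.

```bash
python3 -m crank '[{"fingers":1,"tx":0,"ty":0.34,"tz":0.6,"roll":0.15},{"fingers":1,"tx":0.7,"ty":0.34,"tz":0.87,"roll":0.15},{"fingers":1,"tx":1.6,"ty":0.34,"tz":0.87,"roll":0.15},{"fingers":1,"tx":2.26,"ty":0.34,"tz":0.87,"roll":0.15},{"fingers":-1,"tx":2.26,"ty":0.34,"tz":0.87,"roll":0.15},{"fingers":-1,"tx":2.26,"ty":0.34,"tz":0.87,"roll":0.15},{"fingers":-1,"tx":2.26,"ty":0.34,"tz":0.87,"roll":0.15},{"fingers":-1,"tx":2.26,"ty":0.34,"tz":0.87,"roll":0.15}]' 25; python3 -m crank '[{"fingers":-1,"tx":0,"ty":0,"tz":0,"roll":0},{"fingers":-1,"tx":0,"ty":0,"tz":0,"roll":0},{"fingers":-1,"tx":0,"ty":0,"tz":0,"roll":0},{"fingers":-1,"tx":-0.5,"ty":0,"tz":0,"roll":0},{"fingers":-1,"tx":-1.5,"ty":0,"tz":0,"roll":0},{"fingers":-1,"tx":-3,"ty":0,"tz":0,"roll":0},{"fingers":-1,"tx":-4.5,"ty":0,"tz":0,"roll":0},{"fingers":-1,"tx":-5,"ty":0,"tz":0,"roll":0}]' 25; python3 -c "
from h import *
to([.55,.239,.235],[0.237,.9715]);snap('top','t6')
p,d=snap('side','s6');C=cloud('side',d);Q=C[(abs(C[...,0]-.435)<.06)&(C[...,1]>-.25)&(C[...,1]<.25)&(C[...,2]>.16)&(C[...,2]<.27)]
print(Q[:,1].min(),np.percentile(Q[:,1],99.5),Q[:,1].max())
p,d=read_camera('top');C=cloud('top',d);Q=C[(abs(C[...,0]-.435)<.06)&(C[...,1]>-.25)&(C[...,1]<.25)&(C[...,2]>.16)&(C[...,2]<.27)];print(Q.min(0),Q.max(0))"
```

```text
time: 9.45
tool_pos: [0.433, -0.0052, 0.0341]
tool_rot: [1.368, 1.569, -0.229]
contact_force: [-0.3, -0.2, 0.5]
opening: 0.0562
time: 10.45
tool_pos: [0.4337, -0.0053, 0.2367]
tool_rot: [1.397, 1.565, -0.2]
contact_force: [-0.2, -0.6, -2.8]
opening: 0.0392
t 10.45 tcp [ 0.4337 -0.0053  0.2367] open 0.0392 F [-0.2 -0.6 -2.8] q [-0.19  0.19  1.78 -0.    1.16 -0.16]
tool x,y,z [[0.01, -0.0, -1.0], [1.0, -0.03, 0.01], [-0.03, -1.0, 0.0]] units [ 0.053  2.745 -6.182]
roll deg options -167.81484210975864 12.185157890241356
-0.07140849692153983 0.1423138003650681 0.14368966863161026
[ 0.40516021 -0.2066552   0.22449267] [0.4655679  0.13558919 0.26221957]
```

View pics/s6.png

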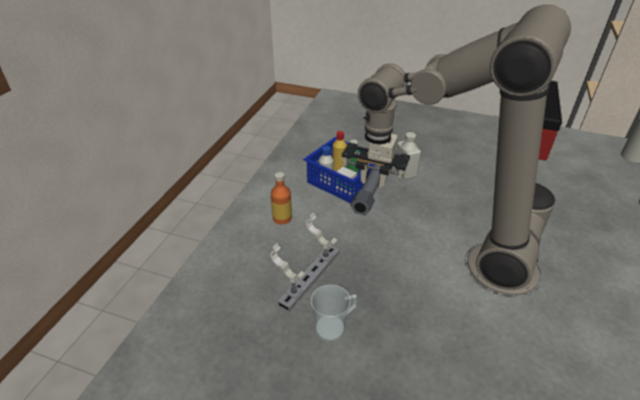

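```bash
python3 -m crank '[{"fingers":-1,"tx":0,"ty":0.4,"tz":-0.9,"roll":0.2},{"fingers":-1,"tx":0,"ty":0.9,"tz":-2,"roll":0.4},{"fingers":-1,"tx":0,"ty":1.35,"tz":-3.1,"roll":0.6},{"fingers":-1,"tx":0,"ty":1.85,"tz":-4.2,"roll":0.8},{"fingers":-1,"tx":0,"ty":2.3,"tz":-5.3,"roll":1},{"fingers":-1,"tx":0,"ty":2.6,"tz":-6,"roll":1.22},{"fingers":-1,"tx":0,"ty":2.75,"tz":-6.32,"roll":1.22},{"fingers":-1,"tx":0,"ty":2.75,"tz":-6.32,"roll":1.22}]' 25; cat > pose.py <<'E'
from h import *
import sys
o=observe();c=np.array([.55,.239]);ys=np.array([.237,.9715]);xs=np.array([.9715,-.237])
za=float(sys.argv[2]);tubes=[]
for n in('side','top'):
    p,d=snap(n,n+sys.argv[1]);C=cloud(n,d);L=np.stack([(C[...,:2]-c)@xs,(C[...,:2]-c)@ys,C[...,2]-za],-1)
    m=(abs(L[...,0])<.05)&(abs(L[...,1])<.27)&(abs(L[...,2])<.05);Q=L[m];print(n,len(Q),Q.min(0).round(3),Q.max(0).round(3))
    r=np.hypot(Q[:,0],Q[:,2]);N=Q[(Q[:,1]>.08)&(r<.04)&(Q[:,2]>.0)];print(' nut max',np.percentile(N[:,1],[98,99.5]).round(3)) 
    sel=((Q[:,1]<-.045)|((Q[:,1]>.045)&(Q[:,1]<.085)))&(r<.03)
    tubes.append(Q[sel]);print(len(tubes[-1]))
    if len(tubes[-1])>20: print(' fit',*[np.round(v,4) for v in fitcyl(tubes[-1],([0,0,0],[0,1,.03]))])
print('all',*[np.round(v,4) for v in fitcyl(np.vstack(tubes),([0,0,0],[0,1,.03]))])
to([.551,.244,.235],[.237,.9715])
E
python3 pose.py 7 .231
```

```text
time: 11.6
tool_pos: [0.5488, 0.2446, 0.2315]
tool_rot: [-0.92, 1.568, -2.729]
contact_force: [0.3, -0.7, -0.7]
opening: 0.0393
side 1430 [-0.05  -0.197 -0.034] [0.047 0.152 0.05 ]
 nut max [0.151 0.152]
462
 fit [-0.0017  0.0003 -0.0085] [-0.011   0.9998  0.0194] 0.0009
top 1360 [-0.035 -0.198 -0.027] [0.03  0.137 0.05 ]
 nut max [0.131 0.131]
1035
 fit [-0.0023  0.0002 -0.007 ] [-0.0087  0.9998  0.02  ] 0.0009
all [-0.002   0.0002 -0.0078] [-0.0086  0.9998  0.0165] 0.001
t 11.7 tcp [0.5488 0.2436 0.2325] open 0.0391 F [-0.1 -1.1 -1.3] q [ 0.29  0.5   1.33 -0.    1.31  0.53]
tool x,y,z [[-0.0, -0.0, -1.0], [0.97, -0.24, -0.0], [-0.24, -0.97, 0.0]] units [-0.061  0.052 -0.023]
roll deg options 179.97178216465485 -0.028217835345117237
```

View pics/top7.png

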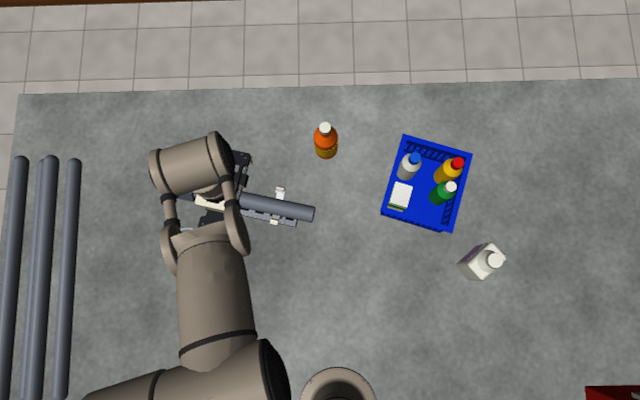

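The pipe hangs centred over both clips, about −2 mm sideways and +2 mm along. In this view the tail is at (312,213) and the low strap at (280,190). I'll lower with a soft grip.

```bash
python3 -m crank '[{"fingers":-1,"tx":0.6,"ty":0.05,"tz":0,"roll":0.05},{"fingers":-1,"tx":1.3,"ty":0.05,"tz":0,"roll":0.05},{"fingers":-1,"tx":1.9,"ty":0.05,"tz":0,"roll":0.05},{"fingers":-1,"tx":2.2,"ty":0.05,"tz":0,"roll":0.05},{"fingers":-1,"tx":2.45,"ty":0.05,"tz":0,"roll":0.05},{"fingers":-1,"tx":2.65,"ty":0.05,"tz":0,"roll":0.05},{"fingers":-1,"tx":2.8,"ty":0.05,"tz":0,"roll":0.05},{"fingers":-1,"tx":2.9,"ty":0.05,"tz":0,"roll":0.05}]' 10; python3 -m crank '[{"fingers":-1,"tx":0,"ty":0,"tz":0,"roll":0},{"fingers":-1,"tx":0.05,"ty":0,"tz":0,"roll":0},{"fingers":-1,"tx":0.05,"ty":0,"tz":0,"roll":0},{"fingers":-1,"tx":0.05,"ty":0,"tz":0,"roll":0},{"fingers":-1,"tx":0.05,"ty":0,"tz":0,"roll":0},{"fingers":-1,"tx":0.05,"ty":0,"tz":0,"roll":0},{"fingers":-1,"tx":0.05,"ty":0,"tz":0,"roll":0},{"fingers":-1,"tx":0.05,"ty":0,"tz":0,"roll":0}]' 5; python3 pose.py 8 .1085
```

```text
time: 12.7
tool_pos: [0.5514, 0.2442, 0.1175]
tool_rot: [1.793, 1.57, -0.026]
contact_force: [-4.8, -0.8, 12.5]
opening: 0.0397
time: 13.7
tool_pos: [0.5517, 0.2444, 0.1162]
tool_rot: [2.107, 1.569, 0.288]
contact_force: [-0.3, -0.6, 6.0]
opening: 0.0396
side 1345 [-0.048 -0.196 -0.047] [0.05  0.154 0.05 ]
 nut max [0.152 0.153]
460
 fit [ 0.0009  0.     -0.0001] [0.0019 0.9976 0.0698] 0.0011
top 1176 [-0.035 -0.197 -0.015] [0.05  0.112 0.05 ]
 nut max [0.112 0.112]
884
 fit [ 0.0007 -0.      0.0012] [0.0054 0.9974 0.0716] 0.0012
all [ 0.0008 -0.      0.0004] [0.004  0.9977 0.0678] 0.0012
t 13.8 tcp [0.5517 0.2444 0.1162] open 0.0397 F [-0.1  0.   6.2] q [ 0.29  0.61  1.48 -0.    1.05  0.54]
tool x,y,z [[0.0, 0.0, -1.0], [0.97, -0.25, 0.0], [-0.25, -0.97, -0.0]] units [-2.971 -0.01   0.012]
roll deg options 179.48743380825312 -0.5125661917468278
```

```bash
python3 -c "
import cv2
a=cv2.imread('pics/side8.png')[170:330,220:420];b=cv2.imread('pics/top8.png')[130:290,140:340]
cv2.imwrite('pics/c8.png',cv2.resize(cv2.hconcat([a,b]),None,fx=2,fy=2,interpolation=2))"
```

```text
(no output)
```

View pics/c8.png

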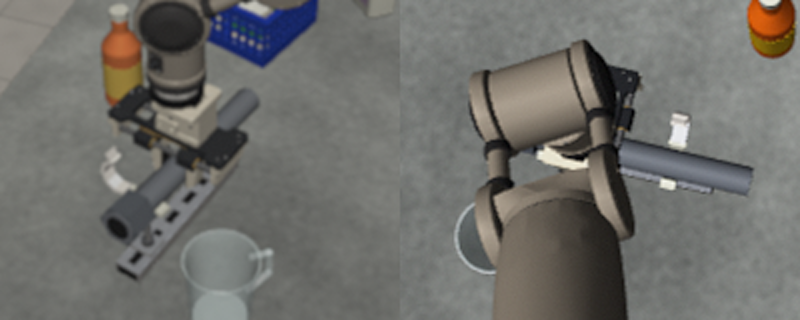

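The pipe is seated: 4° slope, +1 mm sideways, nut end at run y≈0.152. I'll release and rise.

```bash
python3 -m crank '[{"fingers":-1,"tx":-0.05,"ty":0,"tz":0,"roll":0},{"fingers":1,"tx":-0.05,"ty":0,"tz":0,"roll":0},{"fingers":1,"tx":-0.05,"ty":0,"tz":0,"roll":0},{"fingers":1,"tx":-0.05,"ty":0,"tz":0,"roll":0},{"fingers":1,"tx":-0.05,"ty":0,"tz":0,"roll":0},{"fingers":1,"tx":-0.8,"ty":0,"tz":0,"roll":0},{"fingers":1,"tx":-2,"ty":0,"tz":0,"roll":0},{"fingers":1,"tx":-3.2,"ty":0,"tz":0,"roll":0}]' 5; python3 -m crank '[{"fingers":-1,"tx":0,"ty":0,"tz":0,"roll":-1},{"fingers":-1,"tx":0,"ty":0,"tz":0,"roll":-2},{"fingers":-1,"tx":0,"ty":0,"tz":0,"roll":-3},{"fingers":-1,"tx":0,"ty":0,"tz":0,"roll":-4},{"fingers":-1,"tx":0,"ty":0,"tz":0,"roll":-5},{"fingers":-1,"tx":0,"ty":0,"tz":0,"roll":-6},{"fingers":-1,"tx":0,"ty":0,"tz":0,"roll":-7},{"fingers":-1,"tx":0,"ty":0,"tz":0,"roll":-8}]' 10; python3 pose.py 9 .1085;python3 - <<'E'
from h import *
c=np.array([.55,.239]);ys=np.array([.237,.9715]);xs=np.array([.9715,-.237])
for n in('side9','top9'):
    C=cloud(n[:-1],np.load(f'pics/{n}.npz')['d']);L=np.stack([(C[...,:2]-c)@xs,(C[...,:2]-c)@ys,C[...,2]],-1)
    for y0,h in((.085,.116),(-.085,.104)):
        Q=L[(abs(L[...,1]-y0)<.02)&(L[...,0]>.02)&(L[...,0]<.1)&(L[...,2]>h+.025)&(L[...,2]<h+.1)]
        Q=Q[np.hypot(Q[:,0]-.029,Q[:,2]-h)<.075]
        if len(Q):
            r=np.hypot(Q[:,0]-.029,Q[:,2]-h);k=r>np.percentile(r,85);print(n,y0,len(Q),r.max().round(3),np.median(Q[k],0).round(3),'theta',np.arctan2(Q[k,2]-h,.029-Q[k,0]).mean().round(2))
E
```

```text
time: 14.8
tool_pos: [0.551, 0.2441, 0.2445]
tool_rot: [-0.9, 1.57, -2.72]
contact_force: [0.3, 0.6, -1.0]
opening: 0.0915
time: 15.8
tool_pos: [0.5511, 0.2442, 0.2432]
tool_rot: [-1.895, 1.571, -2.312]
contact_force: [0.4, 0.2, 0.5]
opening: 0.0167
side 1702 [-0.036 -0.195 -0.049] [0.05  0.152 0.041]
 nut max [0.15  0.151]
691
 fit [ 0.001 -0.     0.   ] [-8.000e-04  9.974e-01  7.220e-02] 0.0011
top 1232 [-0.035 -0.198 -0.014] [0.05  0.144 0.05 ]
 nut max [0.141 0.144]
911
 fit [-0.0004 -0.      0.001 ] [-0.0033  0.9976  0.0687] 0.0011
all [ 0.0004 -0.      0.0004] [-2.000e-04  9.977e-01  6.780e-02] 0.0012
t 15.9 tcp [0.5511 0.2442 0.2432] open 0.0083 F [-0.2  0.2  0.2] q [ 0.29  0.49  1.31 -0.    1.34 -0.86]
tool x,y,z [[-0.0, -0.0, -1.0], [0.41, 0.91, -0.0], [0.91, -0.41, -0.0]] units [ 0.206 -0.005 -0.001]
roll deg options -100.44618937067793 79.55381062932207
side9 0.085 63 0.07 [0.059 0.087 0.178] theta 2.02
top9 -0.085 57 0.07 [ 0.054 -0.09   0.169] theta 1.94
```

```bash
python3 -m crank '[{"fingers":-1,"tx":0,"ty":-0.5,"tz":0.7,"roll":-0.5},{"fingers":-1,"tx":0,"ty":-1.1,"tz":1.5,"roll":-1.05},{"fingers":-1,"tx":0,"ty":-1.83,"tz":2.5,"roll":-1.05},{"fingers":-1,"tx":0,"ty":-1.83,"tz":2.5,"roll":-1.05},{"fingers":-1,"tx":0,"ty":-1.83,"tz":2.5,"roll":-1.05},{"fingers":-1,"tx":0.7,"ty":-1.83,"tz":2.5,"roll":-1.05},{"fingers":-1,"tx":1.4,"ty":-1.83,"tz":2.5,"roll":-1.05},{"fingers":-1,"tx":1.5,"ty":-1.83,"tz":2.5,"roll":-1.05}]' 10; cat > strap.py <<'E'
from h import *
import sys
y0,h=(-.085,.104) if sys.argv[1]=='low' else (.081,.116)
o=observe();M=R.from_euler('xyz',o['tool_rot']).as_matrix();c=np.array([.55,.239]);ys=np.array([.237,.9715]);xs=np.array([.9715,-.237])
for th in [float(a) for a in sys.argv[2:]]:
    off=.0095 if th>=1.5 else max(-.004,-.004+.0135*(th-.5))
    x=.029-.062*np.cos(th)+off; z=h+.062*np.sin(th)+.001
    w=np.r_[c+x*xs+y0*ys,z+.025]; print(th,np.round(M.T@(w-o['tool_pos'])/.04,2),np.round([x,z],3))
to([.6125,.1363,.183],[.237,.9715])
E
python3 strap.py low 1.9 1.7 1.5 1.3 1.1 .9 .7 .5 .4 .3 .2 .1 0
```

```text
time: 16.9
tool_pos: [0.6107, 0.1376, 0.1815]
tool_rot: [-2.84, 1.567, -3.08]
contact_force: [0.3, -0.4, 1.4]
opening: 0.0005
1.9 [-0.18 -0.02 -0.61] [0.059 0.164]
1.7 [-0.25 -0.02 -0.91] [0.046 0.166]
1.5 [-0.25 -0.02 -1.22] [0.034 0.167]
1.3 [-0.2  -0.02 -1.6 ] [0.019 0.165]
1.1 [-0.09 -0.02 -1.95] [0.005 0.16 ]
0.9 [ 0.08 -0.02 -2.28] [-0.008  0.154]
0.7 [ 0.3  -0.02 -2.57] [-0.02   0.145]
0.5 [ 0.56 -0.02 -2.81] [-0.029  0.135]
0.4 [ 0.7  -0.02 -2.88] [-0.032  0.129]
0.3 [ 0.84 -0.02 -2.93] [-0.034  0.123]
0.2 [ 0.99 -0.02 -2.97] [-0.036  0.117]
0.1 [ 1.15 -0.02 -2.99] [-0.037  0.111]
0.0 [ 1.3  -0.02 -2.99] [-0.037  0.105]
t 16.9 tcp [0.6107 0.1376 0.1815] open 0.0005 F [ 0.3 -0.4  1.4] q [ 0.1   0.59  1.32  0.    1.24 -1.23]
tool x,y,z [[-0.0, -0.0, -1.0], [0.24, 0.97, -0.0], [0.97, -0.24, -0.0]] units [-0.037 -0.022  0.051]
roll deg options -89.99195369953694 90.00804630046309
```

```bash
python3 -m crank '[{"fingers":-1,"tx":-0.05,"ty":0,"tz":-0.5,"roll":0},{"fingers":-1,"tx":-0.1,"ty":0,"tz":-0.8,"roll":0},{"fingers":-1,"tx":-0.15,"ty":0,"tz":-1.1,"roll":0},{"fingers":-1,"tx":-0.15,"ty":0,"tz":-1.4,"roll":0},{"fingers":-1,"tx":-0.12,"ty":0,"tz":-1.7,"roll":0},{"fingers":-1,"tx":-0.05,"ty":0,"tz":-1.98,"roll":0},{"fingers":-1,"tx":0.08,"ty":0,"tz":-2.28,"roll":0},{"fingers":-1,"tx":0.3,"ty":0,"tz":-2.57,"roll":0}]' 10; python3 - <<'E'
from h import *
import subprocess
a=snap('side','s10')[0][170:330,220:420];b=snap('top','t10')[0][130:290,140:340]
cv2.imwrite('pics/c10.png',cv2.resize(cv2.hconcat([a[:,:,::-1].copy(),b[:,:,::-1].copy()]),None,fx=2,fy=2,interpolation=2))
E
python3 strap.py low .7 .5 .4 .3 .2 .1 0
```

```text
time: 17.9
tool_pos: [0.5117, 0.161, 0.171]
tool_rot: [0.214, 1.571, -0.026]
contact_force: [1.0, -1.0, -1.0]
opening: 0.0002
0.7 [0.01 0.   0.  ] [-0.02   0.145]
0.5 [ 0.26  0.   -0.24] [-0.029  0.135]
0.4 [ 0.4  0.  -0.3] [-0.032  0.129]
0.3 [ 0.55  0.   -0.36] [-0.034  0.123]
0.2 [ 0.7   0.   -0.39] [-0.036  0.117]
0.1 [ 0.85  0.   -0.42] [-0.037  0.111]
0.0 [ 1.01  0.   -0.42] [-0.037  0.105]
t 18.0 tcp [0.5105 0.161  0.1702] open 0.0004 F [-1.1 -0.7 -0.4] q [ 0.16  0.44  1.61  0.    1.09 -1.17]
tool x,y,z [[-0.0, -0.0, -1.0], [0.24, 0.97, -0.0], [0.97, -0.24, -0.0]] units [-0.328  0.003  2.623]
roll deg options -89.98230433780718 90.0176956621928
```

View pics/c10.png

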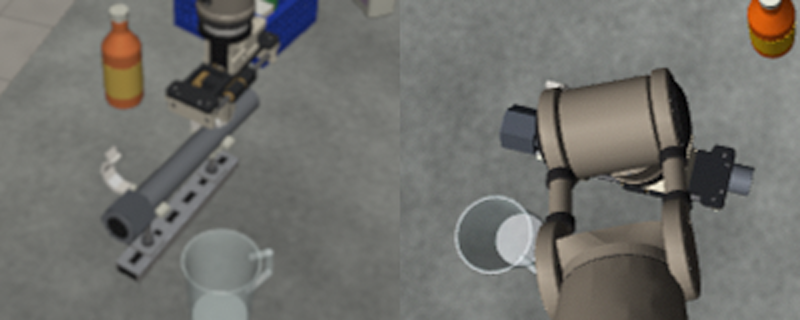

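The low strap no longer shows on the +x side; it's under the fingertip. I'll carry on along the arc.

```bash
python3 -m crank '[{"fingers":-1,"tx":0.13,"ty":0,"tz":-0.13,"roll":0},{"fingers":-1,"tx":0.26,"ty":0,"tz":-0.24,"roll":0},{"fingers":-1,"tx":0.4,"ty":0,"tz":-0.31,"roll":0},{"fingers":-1,"tx":0.55,"ty":0,"tz":-0.37,"roll":0},{"fingers":-1,"tx":0.7,"ty":0,"tz":-0.41,"roll":0},{"fingers":-1,"tx":0.82,"ty":0,"tz":-0.44,"roll":0},{"fingers":-1,"tx":0.92,"ty":0,"tz":-0.45,"roll":0},{"fingers":-1,"tx":0.96,"ty":0,"tz":-0.46,"roll":0}]' 10;  python3 strap.py low 0
```

```text
time: 19.0
tool_pos: [0.4945, 0.1652, 0.1337]
tool_rot: [0.427, 1.571, 0.187]
contact_force: [-6.0, 0.9, 15.6]
opening: 0.0006
0.0 [ 0.09 -0.   -0.01] [-0.037  0.105]
t 19.0 tcp [0.4945 0.1652 0.1337] open 0.0006 F [-6.   0.9 15.6] q [ 0.18  0.46  1.7   0.    0.98 -1.16]
tool x,y,z [[0.0, 0.0, -1.0], [0.24, 0.97, 0.0], [0.97, -0.24, 0.0]] units [-1.231e+00 -3.000e-03  3.038e+00]
roll deg options -90.0159735020215 89.9840264979785
```

```bash
python3 -m crank '[{"fingers":-1,"tx":-0.4,"ty":0,"tz":-0.1,"roll":0},{"fingers":-1,"tx":-1.6,"ty":0,"tz":-0.1,"roll":0},{"fingers":-1,"tx":-3,"ty":0,"tz":0,"roll":0},{"fingers":-1,"tx":-3,"ty":1,"tz":0.8,"roll":0},{"fingers":-1,"tx":-3,"ty":2,"tz":1.7,"roll":0},{"fingers":-1,"tx":-3,"ty":3,"tz":2.5,"roll":0},{"fingers":-1,"tx":-3,"ty":4.15,"tz":3.3,"roll":0},{"fingers":-1,"tx":-3,"ty":4.15,"tz":3.3,"roll":0}]' 10; python3 - <<'E'
from h import *
c=np.array([.55,.239]);ys=np.array([.237,.9715]);xs=np.array([.9715,-.237])
a=snap('side','side11')[0][170:330,220:420];b=snap('top','top11')[0][130:290,140:340]
cv2.imwrite('pics/c11.png',cv2.resize(cv2.hconcat([a[:,:,::-1].copy(),b[:,:,::-1].copy()]),None,fx=2,fy=2,interpolation=2))
for n in('side11','top11'):
    C=cloud(n[:-2],np.load(f'pics/{n}.npz')['d']);L=np.stack([(C[...,:2]-c)@xs,(C[...,:2]-c)@ys,C[...,2]],-1)
    Q=L[(abs(L[...,1]+.085)<.009)&(abs(L[...,0])<.07)&(L[...,2]>.07)&(L[...,2]<.19)]
    for x in np.arange(-.045,.05,.01):
        q=Q[abs(Q[:,0]-x)<.005]
        if len(q):print(n,x.round(3),len(q),(q[:,2].max()-.104).round(4),(np.median(q[:,2])-.104).round(4))
E
python3 strap.py high 2 1.9 1.7 1.5 1.3 1.1 .9 .7 .5 .4 .3 .2 .1 0
```

```text
time: 20.0
tool_pos: [0.6638, 0.2971, 0.2491]
tool_rot: [-2.605, 1.568, -2.842]
contact_force: [-1.1, 0.3, -0.2]
opening: 0.0006
side11 -0.035 15 0.0081 0.0036
side11 -0.025 24 0.0224 0.0101
side11 -0.015 22 0.0268 0.0208
side11 -0.005 20 0.029 0.0255
side11 0.005 16 0.0294 0.0268
side11 0.015 9 0.025 0.0222
side11 0.025 10 0.0176 0.0082
side11 0.035 3 0.0061 0.0043
top11 -0.035 21 0.0109 0.0064
top11 -0.025 23 0.0221 0.013
top11 -0.015 25 0.03 0.0241
top11 -0.005 24 0.0305 0.0279
top11 0.005 22 0.0326 0.0275
top11 0.015 22 0.0292 0.0239
top11 0.025 18 0.0228 0.0087
top11 0.035 7 0.0069 0.0047
2.0 [ 1.34  0.   -0.78] [0.064 0.173]
1.9 [ 1.28  0.   -0.92] [0.059 0.176]
1.7 [ 1.21  0.   -1.22] [0.046 0.178]
1.5 [ 1.2   0.   -1.53] [0.034 0.179]
1.3 [ 1.25  0.   -1.91] [0.019 0.177]
1.1 [ 1.37  0.   -2.26] [0.005 0.172]
0.9 [ 1.53  0.   -2.59] [-0.008  0.166]
0.7 [ 1.75  0.   -2.88] [-0.02   0.157]
0.5 [ 2.01  0.   -3.12] [-0.029  0.147]
0.4 [ 2.15  0.   -3.19] [-0.032  0.141]
0.3 [ 2.29  0.   -3.24] [-0.034  0.135]
0.2 [ 2.44  0.   -3.28] [-0.036  0.129]
0.1 [ 2.59  0.   -3.3 ] [-0.037  0.123]
0.0 [ 2.75  0.   -3.31] [-0.037  0.117]
t 20.1 tcp [0.662  0.295  0.2518] open 0.0006 F [0.1 0.7 0.4] q [ 0.31  0.74  0.84 -0.    1.56 -1.02]
tool x,y,z [[-0.0, -0.0, -1.0], [0.24, 0.97, -0.0], [0.97, -0.24, -0.0]] units [ 1.726 -4.146 -0.258]
roll deg options -89.99918311243448 90.00081688756552
```

View pics/c11.png

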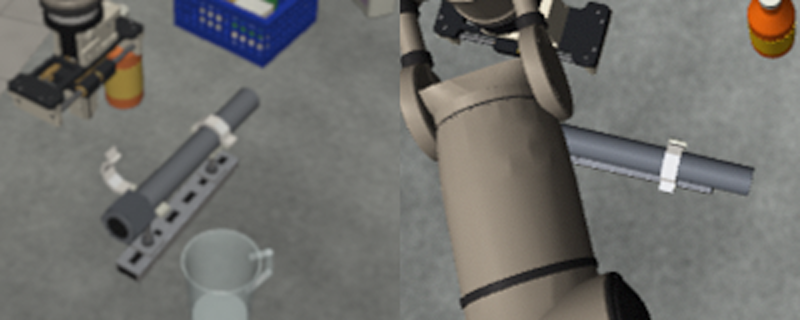

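The low strap is closed: its top is 27 mm over the clip centre, with a symmetric profile. Now the high strap, the same way.

```bash
python3 -m crank '[{"fingers":-1,"tx":0.8,"ty":0,"tz":0,"roll":0},{"fingers":-1,"tx":1.45,"ty":0,"tz":0,"roll":0},{"fingers":-1,"tx":1.42,"ty":0,"tz":-0.5,"roll":0},{"fingers":-1,"tx":1.36,"ty":0,"tz":-0.9,"roll":0},{"fingers":-1,"tx":1.3,"ty":0,"tz":-1.3,"roll":0},{"fingers":-1,"tx":1.3,"ty":0,"tz":-1.65,"roll":0},{"fingers":-1,"tx":1.33,"ty":0,"tz":-2,"roll":0},{"fingers":-1,"tx":1.4,"ty":0,"tz":-2.3,"roll":0}]' 10; python3 strap.py high 1.1 .9 .7 .6 .5 .4 .3 .2 .1 0
```

```text
time: 21.1
tool_pos: [0.5719, 0.3161, 0.1988]
tool_rot: [0.453, 1.568, 0.212]
contact_force: [0.1, -0.3, 0.4]
opening: 0.0003
1.1 [0.04 0.02 0.05] [0.005 0.172]
0.9 [ 0.2   0.02 -0.28] [-0.008  0.166]
0.7 [ 0.42  0.02 -0.57] [-0.02   0.157]
0.6 [ 0.54  0.02 -0.7 ] [-0.025  0.152]
0.5 [ 0.67  0.02 -0.81] [-0.029  0.147]
0.4 [ 0.81  0.02 -0.88] [-0.032  0.141]
0.3 [ 0.96  0.02 -0.93] [-0.034  0.135]
0.2 [ 1.11  0.02 -0.97] [-0.036  0.129]
0.1 [ 1.26  0.02 -0.99] [-0.037  0.123]
0.0 [ 1.42  0.02 -1.  ] [-0.037  0.117]
t 21.1 tcp [0.5719 0.3161 0.1988] open 0.0003 F [ 0.1 -0.3  0.4] q [ 0.39  0.62  1.21 -0.    1.31 -0.94]
tool x,y,z [[0.0, 0.0, -1.0], [0.24, 0.97, 0.0], [0.97, -0.24, 0.0]] units [ 0.394 -4.124  2.055]
roll deg options -90.0574412017945 89.94255879820548
```

```bash
python3 -m crank '[{"fingers":-1,"tx":0.2,"ty":0,"tz":-0.29,"roll":0},{"fingers":-1,"tx":0.41,"ty":0,"tz":-0.58,"roll":0},{"fingers":-1,"tx":0.66,"ty":0,"tz":-0.81,"roll":0},{"fingers":-1,"tx":0.81,"ty":0,"tz":-0.89,"roll":0},{"fingers":-1,"tx":0.96,"ty":0,"tz":-0.94,"roll":0},{"fingers":-1,"tx":1.11,"ty":0,"tz":-0.99,"roll":0},{"fingers":-1,"tx":1.24,"ty":0,"tz":-1.02,"roll":0},{"fingers":-1,"tx":1.35,"ty":0,"tz":-1.04,"roll":0}]' 10;  python3 strap.py high 0
```

```text
time: 22.1
tool_pos: [0.5332, 0.3269, 0.1446]
tool_rot: [0.498, 1.568, 0.258]
contact_force: [-5.6, -4.1, 23.3]
opening: 0.0002
0.0 [ 0.06 -0.01  0.  ] [-0.037  0.117]
t 22.1 tcp [0.5332 0.3269 0.1446] open 0.0002 F [-5.6 -4.1 23.3] q [ 0.43  0.62  1.38 -0.    1.15 -0.9 ]
tool x,y,z [[0.0, 0.0, -1.0], [0.24, 0.97, 0.0], [0.97, -0.24, 0.0]] units [-0.958 -4.158  3.059]
roll deg options -90.0217562198361 89.9782437801639
```

```bash
python3 -m crank '[{"fingers":-1,"tx":-0.4,"ty":0,"tz":-0.1,"roll":0},{"fingers":-1,"tx":-1.6,"ty":0,"tz":-0.1,"roll":0},{"fingers":-1,"tx":-3,"ty":0,"tz":-0.1,"roll":0},{"fingers":-1,"tx":-3.5,"ty":-1.3,"tz":-0.5,"roll":0},{"fingers":-1,"tx":-3.5,"ty":-2.7,"tz":-1,"roll":0},{"fingers":-1,"tx":-3.5,"ty":-4.2,"tz":-1.2,"roll":0},{"fingers":-1,"tx":-3.5,"ty":-5.7,"tz":-1.2,"roll":0},{"fingers":-1,"tx":-3.5,"ty":-7,"tz":-1.2,"roll":0}]' 10; python3 pose.py 12 .1085; python3 - <<'E'
from h import *
c=np.array([.55,.239]);ys=np.array([.237,.9715]);xs=np.array([.9715,-.237])
z={n:np.load(f'pics/{n}12.npz') for n in('side','top')}
a=z['side']['p'][170:330,220:420];b=z['top']['p'][130:290,140:340]
cv2.imwrite('pics/c12.png',cv2.resize(cv2.hconcat([a[:,:,::-1].copy(),b[:,:,::-1].copy()]),None,fx=2,fy=2,interpolation=2))
for n in z:
    C=cloud(n,z[n]['d']);L=np.stack([(C[...,:2]-c)@xs,(C[...,:2]-c)@ys,C[...,2]],-1)
    for y0,h in((.085,.116),(-.085,.104)):
        Q=L[(abs(L[...,1]-y0)<.009)&(abs(L[...,0])<.07)&(L[...,2]>.07)&(L[...,2]<.19)]
        print(n,y0,[(x.round(3),(np.median(q[:,2])-h).round(4)) for x in np.arange(-.035,.04,.01) if len(q:=Q[abs(Q[:,0]-x)<.005])])
    for lab,lo,hi in(('orange',[.66,-.05,.03],[.8,.08,.25]),('white',[.3,-.46,.03],[.45,-.32,.25]),('jug',[.36,.34,.09],[.5,.52,.2])):
        Q=C[(C>lo).all(-1)&(C<hi).all(-1)];print(lab,len(Q),np.round(Q.min(0),3),np.round(Q.max(0),3))
E
```

```text
time: 23.1
tool_pos: [0.4185, 0.0645, 0.2833]
tool_rot: [-0.099, 1.57, -0.339]
contact_force: [0.9, -0.0, 0.1]
opening: 0.0004
side 1669 [-0.039 -0.195 -0.05 ] [0.035 0.152 0.041]
 nut max [0.15  0.151]
626
 fit [ 0.0007 -0.      0.0011] [-6.000e-04  9.972e-01  7.420e-02] 0.0016
top 1438 [-0.039 -0.14  -0.01 ] [0.034 0.144 0.042]
 nut max [0.141 0.143]
340
 fit [-0.0001 -0.0001  0.003 ] [0.0066 0.9994 0.0351] 0.0021
all [ 0.0008 -0.      0.0012] [-0.0029  0.9975  0.0713] 0.0016
t 23.2 tcp [0.4183 0.0627 0.2833] open 0.0005 F [-0.7 -0.3  0.9] q [-0.03  0.13  1.72 -0.    1.29 -1.36]
tool x,y,z [[0.0, -0.0, -1.0], [0.24, 0.97, -0.0], [0.97, -0.24, 0.0]] units [1.202 5.203 2.121]
roll deg options -90.29475812665193 89.70524187334809
side 0.085 [(np.float64(-0.035), np.float64(0.0041)), (np.float64(-0.025), np.float64(0.0106)), (np.float64(-0.015), np.float64(0.0216)), (np.float64(-0.005), np.float64(0.0256)), (np.float64(0.005), np.float64(0.0274)), (np.float64(0.015), np.float64(0.0234)), (np.float64(0.025), np.float64(0.0183)), (np.float64(0.035), np.float64(0.0038))]
side -0.085 [(np.
[... 460 characters left out ...]
09 ] [0.489 0.445 0.13 ]
top 0.085 [(np.float64(-0.035), np.float64(0.0063)), (np.float64(-0.025), np.float64(0.012)), (np.float64(-0.015), np.float64(0.0226)), (np.float64(-0.005), np.float64(0.0276)), (np.float64(0.005), np.float64(0.0284)), (np.float64(0.015), np.float64(0.0231)), (np.float64(0.025), np.float64(0.0116)), (np.float64(0.035), np.float64(0.0034))]
top -0.085 [(np.float64(0.005), np.float64(0.0293)), (np.float64(0.015), np.float64(0.0232)), (np.float64(0.025), np.float64(0.0084)), (np.float64(0.035), np.float64(0.003))]
orange 669 [ 0.701 -0.016  0.03 ] [0.765 0.05  0.197]
white 1184 [ 0.336 -0.447  0.03 ] [ 0.434 -0.348  0.18 ]
jug 549 [0.387 0.34  0.09 ] [0.487 0.44  0.131]
```

View pics/c12.png

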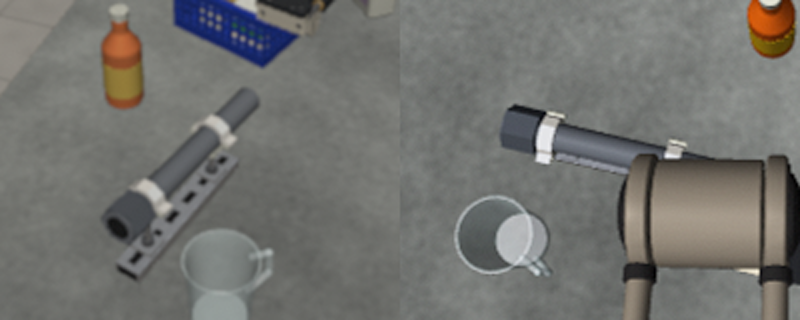

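Both straps lie closed over the pipe, at about (150,195) and (215,130) in the crop. The nut sits just outside the high clip and the bystanders are unmoved. I'm handing in.

```bash
python3 -c "
from cell import *
print(hand_in())"
```

```text
the job is handed in; nothing more can be done
None
```

I handed the job in at about 23 s with the pipe laid in both clips and both straps closed. The hand-in gives no verdict, so this rests on my own camera checks.

I drew the pipe out by the bare tube behind the nut, laid it flat on the slab and let go. I then took it again at its middle, lowered it into both clips and held it there. Last, I pushed each strap shut along its arc with the closed fingertips.

| Last check | Result |
|---|---|
| Pipe sideways | Within about 1 mm of the clip centres |
| Pipe slope | About 4° |
| Pipe height | Within about 3 mm of seated height |
| Nut | Just outside the high clip, gap roughly 6–12 mm |
| Straps | Both closed; each top is about 27–29 mm above its clip centre |
| Jug and both bottles | Unmoved within camera noise |
| Arm | Clear of everything |

- **Disagreement between cameras:** the top camera put the nut end about 8 mm short of what the side camera showed, because it sees only part of the nut; either value is within tolerance. Its last slope fit (about 2°) came from a partly hidden tube, so I relied on the side camera.
- **Not measured directly:** the strap angles come from the height profiles across the straps, not from a direct reading.

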